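Clamp the test block and hold the contact probe on its red mark

TASK

Press the blue clamp arm with the yellow grip all the way down onto the metal test block, then take the black spring-tip probe out of its grey holder. Set the probe's brass tip inside the red ring on the block and hold it there upright, pressed lightly so that the spring tip is pushed in about half-way; finish while still holding it so, without shifting the block, pressing hard or disturbing the other things on the bench.

Things in the scene. Friction and masses are not known exactly. Their poses are not given: they have to be found in the camera images.
- fixture: Fixed test fixture: dark steel base plate 150 x 170 x 18 mm (x, y, z), its origin at the centre of the plate's underside on the bench, its z axis up. On the plate a shallow channel along the fixture's y axis (green rails 10 mm high) holds the test block. At its +x, +y corner two blue cheeks, 59 mm high above the bench, carry the clamp arm.
- clamp_hinge (a point): Hinge of the clamp arm, at [60, 40, 50] mm in the fixture's frame; does not move with the arm; its axes are those of the fixture. The hinge axis lies along the fixture's y axis.
- clamp_grip (a point): Middle of the yellow round grip (18 mm thick, 44 mm long) on the free end of the blue clamp arm, 112 mm from the hinge and 3 mm above the line through it (arm level); moves with the arm, which points from the hinge to the fixture's -x side. A rubber pad 60 mm from the hinge meets the block. With the arm down the grip's centre is 53 mm above the bench, its top 62 mm.
- clamp (a joint): Clamp arm angle, rad: 0 = level, pad down on the block (it can go to about -0.02), positive = raised (up to 1.2). Friction holds it wherever it is left (0.15 N m, about 1.5 N at the grip); it can be pushed down from above with shut fingers.
- mark (a point): Centre of the red ring (19 mm outside, 14 mm inside, white within) on the loose aluminium test block, 50 x 110 x 16 mm, 0.35 kg; z axis up. Its top face is 34 mm above the bench. The ring is 34 mm from the block's middle towards the fixture's -y end, 74 mm (+-6) along y from the clamp arm; the blue ring 32 mm from it is not the target.
- holder: Fixed probe holder: grey block 76 x 76 x 70 mm on a 110 x 110 x 6 mm steel foot, upright round well of 24 mm in the middle of its top. Origin at the centre of the underside, on the bench.
- probe_grip (a point): Middle of the black grip (24 mm round, 60 mm long) of the loose upright probe, 0.145 kg; z axis along the probe, away from its tip. A 32 mm collar 30 mm below this point carries it on the holder; below that a 19 mm barrel. With the nose out the tip is 93 mm below this point. In the holder this point is 106 mm above the bench; raising it 60 mm frees it. 4 mm steel button on top.
- probe_tip (a point): End of the brass nose of the probe (4 mm wide flat); moves with the nose.
- nose (a joint): How far the spring nose is pushed into the probe, m: 0 = out, 0.012 = at its stop, 0.006 = half-way. The spring pushes with 1 N at 0, 3.2 N half-way and 5.3 N at the stop; beyond that the contact is rigid.
- dish: Round glass dish with steel caps, 64 mm wide, 15 mm high, standing on the bench between fixture and holder, towards the robot; origin at the centre of the underside. To be left alone.
- master: Stepped steel setting master, 30 mm wide, 43 mm high, standing on the bench between fixture and holder at the back; origin at the centre of the underside. To be left alone.
- bin: Blue parts bin, 68 x 96 x 47 mm, at the right end of the bench; origin at the centre of the underside. To be left alone.
- tape: Roll of brown tape lying flat, 66 mm wide, 18 mm high, at the right end; origin at the centre of the underside. To be left alone.
- ring: Steel ring gauge lying flat, 46 mm wide, 14 mm high, at the right end; origin at the centre of the underside. To be left alone.

How it is judged:
On the way, in this order (a step that is already met when the one before it is completed fails the run):
1. the clamp arm is down on the block, the probe still in its holder (value of joint clamp below 0.04 rad and z of probe_tip in the frame of holder below 0.03 m), for 0.2 s.
2. the probe is drawn out of its holder, held by the gripper (z of probe_tip in the frame of holder above 0.065 m and contact force between the fingers and probe above 0.5 N), for 0.1 s.
At the end, for the whole second after the job is handed in: Clamp arm down (within 0.04 rad); gripper holds the probe still, upright within 8 degrees, tip touching the block within 6 mm of the red ring's centre, nose in by 2 to 10 mm, force 0.5 to 7 N; the mark within 10 mm of its start; arm and gripper off the block (value of joint clamp below 0.04 rad and horizontal distance between probe_tip and mark below 0.006 m and z of probe_tip in the frame of mark below 0.003 m and angle between probe_grip's own z axis and vertical below 0.14 rad and z of probe_grip in the frame of mark above 0.05 m and value of joint nose between 0.002 and 0.01 m and contact force between probe and block between 0.5 and 7 N and contact force between the fingers and probe above 0.5 N and contact force between probe and fixture below 0.1 N and contact force between the arm and block below 0.1 N and linear speed of probe below 0.01 m/s and distance of mark from where it was at the start of the episode below 0.01 m); the arm keeps its last pose, push and grip.
It fails at once if the probe is pressed hard (over 15 N) on the block (contact force between probe and block above 15 N).
It fails at once if one of the other things on the bench is shifted by more than 30 mm (distance of any of dish, master, bin, tape, ring from where it was at the start of the episode above 0.03 m).
It also fails if it takes over 64 s, if anything falls off the work surface, if the arm or the gripper's body presses on something with over 40 N, if the wrist force passes 120 N, or if a joint passes its speed limit or range.

ROBOT

A 6-joint arm with a two-finger parallel gripper is mounted at the origin on a cart in front of the work surface, level with it; the furniture and walls round the work are solid. World frame = base frame: x ahead of the robot, y to its left, z up, the work surface at z = 0. Lengths are in m, angles in rad, forces in N, time in s.
With the tool pointing down it reaches from about 0.3 to 0.775 m from the base axis. Payload 14.6 kg.
Tool frame: the origin (TCP) lies at the very end of the fingers, on their centre line; the grasp point (between the pads) lies 19 mm behind it (env.tcp_to_grasp is the distance from the TCP to the grasp point, in m); z points along the fingers, y is the direction in which the jaws open and shut (so a half turn about z gives the same grasp; the last joint's range is limited). The gripper opens to 94 mm and grips with 3 to 60 N. Pads are 16 mm wide; open, the fingers measure 119 mm over their backs; the gripper's body (75 mm by 177 mm) begins 78 mm behind the grasp point.
Start: joints at [1.167, 0.3, 1.521, -0, 1.321, -0.067], TCP at [0.182, 0.519, 0.205] pointing down, gripper open.
Joint ranges: [-3.03, 3.03], [-0.79, 2.21], [0.23, 2.52], [-1.04, 4.18], [0, 3.07], [-2.55, 2.55]. Speed limits (rad/s): [2.22, 2.22, 2.57, 3.14, 3.14, 3.14].

INTERFACE

Orientations are given as a rotation vector (axis times angle).
In Python, from bench import env gives the robot as it stands.
- The arm moves only by the tool arm_command, never from a script. Its argument "series" is a list of rows, each an object with "dp": the shift along the tool's x, y, z in mm, a list of three; "roll": the turn about the tool's z in degrees. A call has 1 to 10 rows; each row shifts and turns the commanded pose from where the row before left it, along the tool's axes as they then stand; what a row does not reach is not made up. A row lasts 1/8 s, in which the tool goes at most 62.5 mm and 10.7 degrees, less where a joint would pass 70% of its speed; a pose out of reach is approached as far as the arm can. A call is refused whole if a number of a shift passes 62.5 or a number of a turn 10.7, either way. A call with a gripper value outside its range is refused whole. "claw" is the opening, from -1 (shut) to 1 (fully open), set as the call begins (left out, the last holds). The fingers move at their own pace and stop on an object; "grip_force" is the grip in N (left out, the last holds). Time passes only in rows, so rows that do not move let the fingers close. It gives the time, the measured TCP pose, the force and the opening at its end, in the units of the state.
- env.get_state(): the state, without advancing time (a new reading comes with each control period).
- env.get_image(name): name is "scene" or "top" or "wrist"; returns a dict with "color" (420x560x3 uint8, red, green, blue), "K" (3x3 intrinsics, pixels), "dist" ([k1, k2, p1, p2, k3] as OpenCV has them; the pictures are not rectified), "extrinsics" (4x4, takes a point from camera to world coordinates); the wrist camera has in their place "T_tool_cam" (4x4, takes a point from camera to tool coordinates, whose origin is the TCP and whose axes are the flange's). Camera axes: x right, y up, looking along -z (the intrinsics and any distortion apply to the point x, -y, -z); pixel columns grow to the right and rows downward; lengths in m; the calibration is good to about 2 mm. A picture is of the moment at which its call begins: read the wrist's pose just before it. There is no depth.
- env.hand_in(): hands the job in, once; it reports no verdict.
The state is a dict: "time_s": time; "joint_pos": joint angles; "qvel": joint speeds; "tau": joint torques, N m; "ee_pos": TCP position; "tcp_rot": TCP orientation; "wrist_force": force on the tool from outside, world axes, zero at the start; "torque": the same for the moment, N m; "gripper_width": finger opening in m.
Only numpy, scipy, OpenCV 4.12 (cv2) and the standard library are available. Lean on these libraries where they do the work, as an engineer would, in place of code of your own. Each camera call takes 0.05 s, during which the arm holds its last target.

## Working session

There is one attempt and no reset: what is moved stays moved. The work goes in short steps, Python scripts to look and compute and a tool call to move; the robot and the scene stay as the last step left them, time stands still between calls to the robot, and variables do not carry over. Pictures are saved under pics/ and viewed, and the job is handed in when it is done.

Besides the shell and the picture viewer there is one more tool, called after "Request:" by a JSON object that holds its "api" and its "payload", one argument or row to a line. arm_command: Moves the arm, as the interface text tells. Its arguments: {"type":"object","properties":{"series":{"type":"array"},"claw":{"type":"number"},"grip_force":{"type":"number"}},"required":["series"]}

```bash
ls; mkdir -p pics; python3 - <<'E'
from bench import env
import cv2
print(env.get_state())
for n in ["scene","top","wrist"]:
    im=env.get_image(n); cv2.imwrite(f"pics/{n}0.png",im["color"][:,:,::-1])
    print(n,im["K"],im["dist"],im.get("extrinsics",im.get("T_tool_cam")))
print(env.tcp_to_grasp)
E
```

```text
pics
{'time_s': 0.0, 'joint_pos': array([ 1.16739994e+00,  3.00477817e-01,  1.52164549e+00, -4.87647605e-06,
        1.32072998e+00, -6.66405393e-02]), 'qvel': array([-0.00118813, -0.00045822,  0.00061075, -0.00010259,  0.00026564,
        0.00206405]), 'tau': array([ 6.77444186e-04, -5.31812632e+01, -3.52731407e+01,  7.08115473e-02,
        2.43827188e-02, -1.06435341e-04]), 'ee_pos': array([0.18164236, 0.51882341, 0.20485542]), 'tcp_rot': array([-5.26428486e-01, -3.09687879e+00,  1.92731579e-03]), 'wrist_force': array([ 0.57744629, -0.14452776, -0.07349267]), 'torque': array([-0.00459123,  0.0046259 ,  0.00148765]), 'gripper_width': 0.09406693855737187}
scene [[445.74112414   0.         279.20017823]
 [  0.         445.74112414 212.90821164]
 [  0.           0.           1.        ]] [-0.10125939  0.          0.          0.          0.        ] [[-0.9713948  -0.14885499  0.18502524  0.7230168 ]
 [ 0.2373718  -0.58621249  0.77460283  0.80059337]
 [-0.00683939  0.79636494  0.60477774  0.78687144]
 [ 0.          0.          0.          1.        ]]
top [[495.35947586   0.         275.60830476]
 [  0.         495.35947586 207.17109377]
 [  0.           0.           1.        ]] [-0.07271523  0.          0.          0.          0.        ] [[-0.02011117  0.98886311 -0.14746284  0.34540811]
 [-0.9996833  -0.0176573   0.01793094 -0.0766834 ]
 [ 0.01512745  0.14777675  0.98890505  1.23967074]
 [ 0.          0.          0.          1.        ]]
wrist [[320.74710716   0.         279.50710241]
 [  0.         320.74710716 211.81508971]
 [  0.           0.           1.        ]] [-0.00172915  0.          0.          0.          0.        ] [[-8.87028246e-04  9.68430453e-01  2.49282312e-01  7.22880545e-02]
 [ 9.99999581e-01  9.15854140e-04  3.48337403e-07  6.10981798e-05]
 [-2.27968897e-04  2.49282208e-01 -9.68430859e-01 -1.78145676e-01]
 [ 0.00000000e+00  0.00000000e+00  0.00000000e+00  1.00000000e+00]]
0.0188
```

View pics/scene0.png

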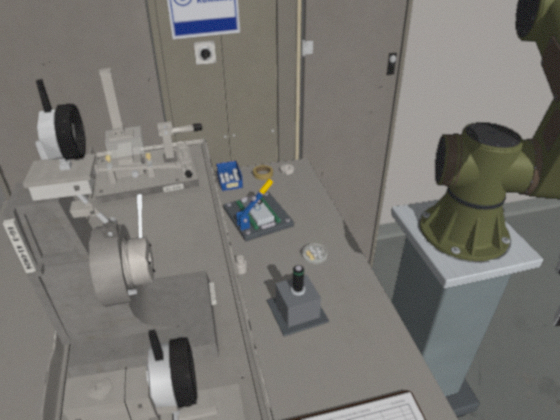

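View pics/top0.png

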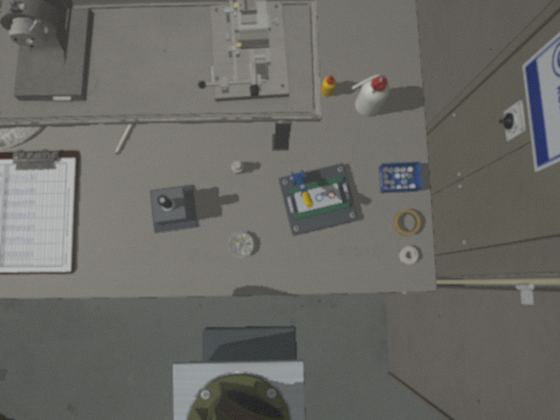

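View pics/wrist0.png

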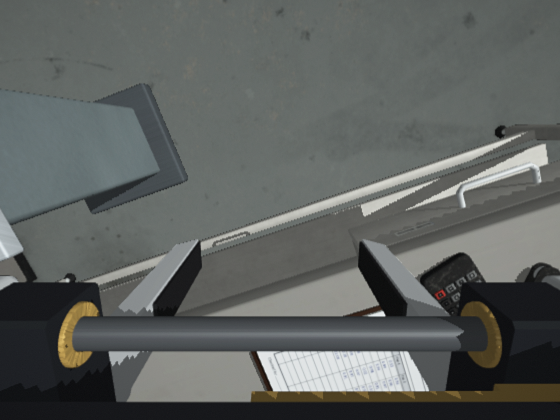

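```bash
cat > h.py <<'E'
import numpy as np, cv2
from scipy.spatial.transform import Rotation as R
def cast(im,uv,T=None):
    uv=np.array(uv,float).reshape(-1,1,2)
    n=cv2.undistortPoints(uv,im["K"],im["dist"]).reshape(-1,2)
    d=np.c_[n[:,0],-n[:,1],-np.ones(len(n))]
    E=im["extrinsics"] if T is None else T
    d=d@E[:3,:3].T
    return E[:3,3],d/np.linalg.norm(d,axis=1)[:,None]
def plane(im,uv,z,T=None):
    o,d=cast(im,uv,T); return o+d*((z-o[2])/d[:,2])[:,None]
def proj(im,P,T=None):
    E=im["extrinsics"] if T is None else T
    P=(np.atleast_2d(P)-E[:3,3])@E[:3,:3]
    return cv2.projectPoints(np.c_[P[:,0],-P[:,1],-P[:,2]],np.zeros(3),np.zeros(3),im["K"],im["dist"])[0].reshape(-1,2)
def tri(rays):
    A=np.zeros((3,3));b=np.zeros(3)
    for o,d in rays:
        M=np.eye(3)-np.outer(d,d);A+=M;b+=M@o
    x=np.linalg.solve(A,b); return x,[np.linalg.norm((np.eye(3)-np.outer(d,d))@(x-o)) for o,d in rays]
def wristT(s,im):
    E=np.eye(4);E[:3,:3]=R.from_rotvec(s["tcp_rot"]).as_matrix();E[:3,3]=s["ee_pos"]
    return E@im["T_tool_cam"]
def crop(im,x,y,w,h,f,name):
    cv2.imwrite(name,cv2.resize(im["color"][y:y+h,x:x+w,::-1],None,fx=f,fy=f,interpolation=cv2.INTER_CUBIC))
E
python3 - <<'E'
from bench import env
from h import *
im=env.get_image("top"); crop(im,140,150,230,110,3.4,"pics/tc.png")
im=env.get_image("scene"); crop(im,210,150,130,190,3.1,"pics/sc.png")
E
```

```text
(no output)
```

View pics/tc.png

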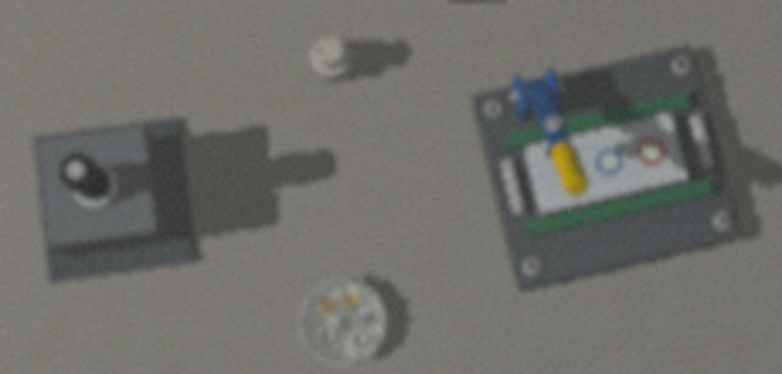

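View pics/sc.png

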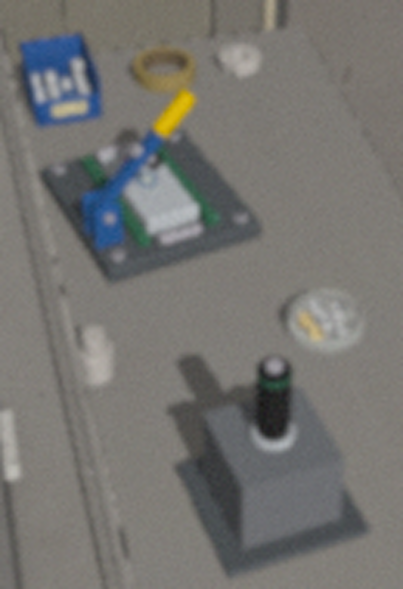

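```bash
python3 - <<'E'
from bench import env
from h import *
t=env.get_image("top"); s=env.get_image("scene")
tc=lambda p:np.array(p,float)/3.4+[140,150]-0.35
sc=lambda p:np.array(p,float)/3.1+[210,150]-0.33
c=plane(t,tc([[473,97],[692,45],[757,232],[521,290]]),0.018)
print("plate c",c,c.mean(0)); 
print("x dir",np.degrees(np.arctan2(*( (c[0]+c[1]-c[2]-c[3])[[1,0]]))),"ydir",np.degrees(np.arctan2(*((c[0]+c[3]-c[1]-c[2])[[1,0]]))))
print("sizes",np.linalg.norm(c[0]-c[1]),np.linalg.norm(c[1]-c[2]))
hs=cv2.cvtColor(t["color"],cv2.COLOR_RGB2HSV)
def blob(im,cond,box):
    h=cv2.cvtColor(im["color"],cv2.COLOR_RGB2HSV).astype(int); m=cond(h)
    x,y,w,hh=box; k=np.zeros_like(m);k[y:y+hh,x:x+w]=1;m&=k
    v,u=np.nonzero(m); return np.array([u.mean(),v.mean()]),len(u),(u.min(),u.max(),v.min(),v.max())
red=lambda h:((h[:,:,0]<10)|(h[:,:,0]>170))&(h[:,:,1]>70)
yel=lambda h:(h[:,:,0]>18)&(h[:,:,0]<32)&(h[:,:,1]>150)&(h[:,:,2]>90)
r=blob(t,red,(320,185,25,20));print("red",r,plane(t,r[0],0.034))
yt=blob(t,yel,(295,185,25,30));ys=blob(s,yel,(255,175,22,22));print(yt,ys)
print("grip",tri([tuple(a if i==0 else a[0] for i,a in enumerate(cast(im,p))) for im,p in((t,yt[0]),(s,ys[0]))]))
def T(a,b): return tri([tuple(q if i==0 else q[0] for i,q in enumerate(cast(im,p))) for im,p in((t,a),(s,b))])
print("button",T(tc([76,170]),sc([276,367])), plane(t,tc([76,170]),0.138))
ch=plane(t,tc([[34,137],[146,127],[156,233],[50,248]]),0.07);print("holder top",ch,ch.mean(0))
cf=plane(t,tc([[186,118],[201,260],[50,282]]),0.006);print("foot",cf,(cf[0]+cf[2])/2)
print("dish",plane(t,tc([345,321]),0.01),"master",plane(t,tc([328,57]),0.04))
E
```

```text
plate c [[ 0.60119967 -0.10826983  0.018     ]
 [ 0.638142   -0.27261105  0.018     ]
 [ 0.49665567 -0.31484612  0.018     ]
 [ 0.4573218  -0.14020016  0.018     ]] [ 0.54832979 -0.20898179  0.018     ]
x dir 14.568707943950175 ydir 102.68104098108863
sizes 0.1684421881121444 0.14765562197032225<stdin>:14: RuntimeWarning: Mean of empty slice.
  ret = ret.dtype.type(ret / rcount)
Traceback (most recent call last):
ValueError: zero-size array to reduction operation minimum which has no identity
```

```bash
cat >> h.py <<'E'
tc=lambda p:np.array(p,float)/3.4+[140,150]-0.35
sc=lambda p:np.array(p,float)/3.1+[210,150]-0.33
def blob(im,cond,box):
    h=cv2.cvtColor(im["color"],cv2.COLOR_RGB2HSV).astype(int); m=cond(h)
    x,y,w,hh=box; k=np.zeros_like(m);k[y:y+hh,x:x+w]=1;m&=k
    v,u=np.nonzero(m)
    return (np.array([u.mean(),v.mean()]),len(u),(u.min(),u.max(),v.min(),v.max())) if len(u) else None
yel=lambda h:(h[:,:,0]>18)&(h[:,:,0]<32)&(h[:,:,1]>150)&(h[:,:,2]>90)
def T2(t,s,a,b): return tri([tuple(q if i==0 else q[0] for i,q in enumerate(cast(im,p))) for im,p in((t,a),(s,b))])
E
python3 - <<'E'
from bench import env
from h import *
t=env.get_image("top"); s=env.get_image("scene")
h=cv2.cvtColor(t["color"],cv2.COLOR_RGB2HSV)
print(t["color"][194,325:340].tolist())
red=lambda h:((h[:,:,0]<12)|(h[:,:,0]>168))&(h[:,:,1]>45)
r=blob(t,red,(325,187,14,14));print("red",r)
if r: print(plane(t,r[0],0.034))
print("red hand",plane(t,tc([652,152]),0.034))
yt=blob(t,yel,(295,185,25,30));ys=blob(s,yel,(255,175,22,22));print(yt,ys)
print("grip",T2(t,s,yt[0],ys[0]))
print("button",T2(t,s,tc([76,170]),sc([276,367])), plane(t,tc([76,170]),0.138))
ch=plane(t,tc([[34,137],[146,127],[156,233],[50,248]]),0.07);print("holder top",ch,ch.mean(0))
cf=plane(t,tc([[186,118],[201,260],[50,282]]),0.006);print("foot",cf,(cf[0]+cf[2])/2)
print("dish",plane(t,tc([345,321]),0.01),"master",plane(t,tc([328,57]),0.04))
E
```

```text
[[97, 98, 99], [94, 94, 96], [97, 88, 89], [113, 101, 96], [141, 138, 131], [150, 154, 146], [149, 154, 146], [146, 154, 146], [127, 127, 119], [109, 96, 90], [99, 87, 84], [97, 93, 96], [100, 102, 102], [97, 101, 102], [90, 94, 94]]
red (array([330.54545455, 195.09090909]), 11, (np.int64(328), np.int64(334), np.int64(191), np.int64(197)))
[[ 0.55301113 -0.2352154   0.034     ]]
red hand [[ 0.55482147 -0.23744479  0.034     ]]
(array([306.69863014, 199.32876712]), 73, (np.int64(302), np.int64(311), np.int64(193), np.int64(206))) (array([265.98947368, 185.84210526]), 95, (np.int64(260), np.int64(272), np.int64(179), np.int64(193)))
grip (array([ 0.527584  , -0.16788442,  0.1279187 ]), [np.float64(0.0004142557122743884), np.float64(0.00041425571227442047)])
button (array([0.53061699, 0.16009801, 0.13560862]), [np.float64(0.0012637866672376519), np.float64(0.001263786667237545)]) [[0.53140411 0.15915041 0.138     ]]
holder top [[0.5670686  0.20386925 0.07      ]
 [0.57278632 0.12453543 0.07      ]
 [0.49717765 0.11692801 0.07      ]
 [0.4879006  0.1912288  0.07      ]] [0.53123329 0.15914037 0.07      ]
foot [[0.59151091 0.10572587 0.006     ]
 [0.48485969 0.09422175 0.006     ]
 [0.47050808 0.2055203  0.006     ]] [0.5310095  0.15562308 0.006     ]
dish [[ 0.43774669 -0.01152835  0.01      ]] master [[ 0.62817612 -0.00261198  0.04      ]]
```

Request:
{"api": "arm_command", "payload": {
  "series": [
    {"dp": [0, 0, -5], "roll": 10.1},
    {"dp": [0, 0, -5], "roll": 10.1},
    {"dp": [0, 0, -5], "roll": 10.1},
    {"dp": [0, 0, -5], "roll": 10.1},
    {"dp": [0, 0, -5], "roll": 10.1},
    {"dp": [0, 0, -5], "roll": 10.1},
    {"dp": [0, 0, -5], "roll": 10.1},
    {"dp": [0, 0, 0], "roll": 0}
  ],
  "claw": -1
}}

```text
time_s: 1.45
ee_pos: [0.1818, 0.5192, 0.2407]
tcp_rot: [-2.22, -2.223, -0.001]
wrist_force: [-0.2, -0.9, 0.8]
gripper_width: 0.0174
```

Request:
{"api": "arm_command", "payload": {
  "series": [
    {"dp": [-40, 17.5, 0], "roll": 0},
    {"dp": [-40, 17.5, 0], "roll": 0},
    {"dp": [-40, 17.5, 0], "roll": 0},
    {"dp": [-40, 17.5, 0], "roll": 0},
    {"dp": [-40, 17.5, 0], "roll": 0},
    {"dp": [-40, 17.5, 0], "roll": 0},
    {"dp": [-40, 17.5, 0], "roll": 0},
    {"dp": [-40, 17.5, 0], "roll": 0},
    {"dp": [-40, 17.5, 0], "roll": 0},
    {"dp": [-40, 17.5, 0], "roll": 0}
  ]
}}

```text
time_s: 2.7
ee_pos: [0.3571, 0.1177, 0.2404]
tcp_rot: [2.216, 2.227, 0.0]
wrist_force: [0.1, -0.1, 0.0]
gripper_width: 0.0002
```

Request:
{"api": "arm_command", "payload": {
  "series": [
    {"dp": [-40, 17.5, 0], "roll": 0},
    {"dp": [-40, 17.5, 0], "roll": 0},
    {"dp": [-40, 17.5, 0], "roll": 0},
    {"dp": [-40, 17.5, 0], "roll": 0},
    {"dp": [-40, 17.5, 0], "roll": 0},
    {"dp": [-40, 17.5, 0], "roll": 0},
    {"dp": [-40, 17.5, 0], "roll": 0},
    {"dp": [-40, 17.5, 0], "roll": 0},
    {"dp": [-40, 17.5, 0], "roll": 0},
    {"dp": [0, 0, 0], "roll": 0}
  ]
}}

```text
time_s: 3.95
ee_pos: [0.5144, -0.2428, 0.2392]
tcp_rot: [-2.218, -2.223, 0.001]
wrist_force: [0.4, -0.2, 0.0]
gripper_width: 0.0004
```

```bash
python3 - <<'E'
from bench import env
from h import *
s=env.get_state(); w=env.get_image("wrist")
cv2.imwrite("pics/w1.png",w["color"][:,:,::-1]); print(s["ee_pos"],s["tcp_rot"])
E
```

```text
[ 0.51443149 -0.2428369   0.23924296] [-2.21790362e+00 -2.22310631e+00  8.42407453e-04]
```

View pics/w1.png

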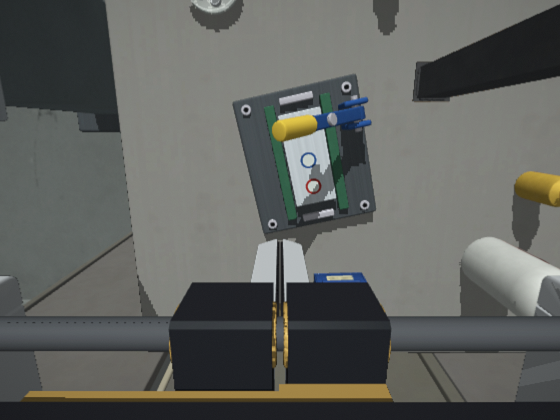

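```bash
python3 - <<'E'
from bench import env
from h import *
s=env.get_state(); w=env.get_image("wrist"); T=wristT(s,w)
c=plane(w,[[235,102],[356,75],[375,210],[267,233]],0.018,T); m=c.mean(0)
print(c,m,np.linalg.norm(c[0]-c[1]),np.linalg.norm(c[1]-c[2]))
xd=c[1]+c[2]-c[0]-c[3]; a=np.arctan2(xd[1],xd[0]); print("yaw",np.degrees(a))
yd=c[0]+c[1]-c[2]-c[3]; a2=np.degrees(np.arctan2(yd[1],yd[0]))-90;print(a2)
red=lambda h:((h[:,:,0]<10)|(h[:,:,0]>170))&(h[:,:,1]>100)
r=blob(w,red,(300,172,28,28)); print(r,plane(w,[(r[2][0]+r[2][1])/2,(r[2][2]+r[2][3])/2],0.034,T),plane(w,r[0],0.034,T))
g=blob(w,yel,(260,100,70,50)); print(g)
t=env.get_image("top"); 
S=env.get_image("scene"); ys=blob(S,yel,(255,175,22,22)); print(ys)
# yellow grip: tri wrist+scene
o,d=cast(w,g[0],T);o2,d2=cast(S,ys[0]); x=tri([(o,d[0]),(o2,d2[0])]);print("grip",x)
R2=np.array([[np.cos(a),-np.sin(a)],[np.sin(a),np.cos(a)]]); H=m[:2]+R2@[.06,.04]; print("hinge",H, "grip in hinge frame",R2.T@(x[0][:2]-H),x[0][2]-.05)
print("grip down",m[:2]+R2@[.06-.112,.04])
cv2.imwrite("pics/w1c.png",cv2.resize(w["color"][60:250,210:400,::-1],None,fx=3,fy=3))
E
```

```text
[[ 0.46097915 -0.13783878  0.018     ]
 [ 0.60231353 -0.10788421  0.018     ]
 [ 0.63649627 -0.26923707  0.018     ]
 [ 0.49752199 -0.30051062  0.018     ]] [ 0.54932773 -0.20386767  0.018     ] 0.1444738184972276 0.1649339405082306
yaw 12.321646500436028
12.31295750417236
(array([312.91549296, 186.91549296]), 71, (np.int64(306), np.int64(320), np.int64(180), np.int64(194))) [[ 0.55435887 -0.23667195  0.034     ]] [[ 0.55425371 -0.23656856  0.034     ]]
(array([293.93572311, 129.06674907]), 809, (np.int64(272), np.int64(316), np.int64(117), np.int64(142)))
(array([266.04081633, 185.63265306]), 98, (np.int64(260), np.int64(272), np.int64(178), np.int64(193)))
grip (array([ 0.5265992 , -0.16898203,  0.12761704]), [np.float64(0.00019039614557193318), np.float64(0.00019039614557213815)])
hinge [ 0.59940966 -0.1519851 ] grip in hinge frame [-0.0747604 -0.0010677] 0.07761704244518176
grip down [ 0.48998957 -0.17588584]
```

View pics/w1c.png

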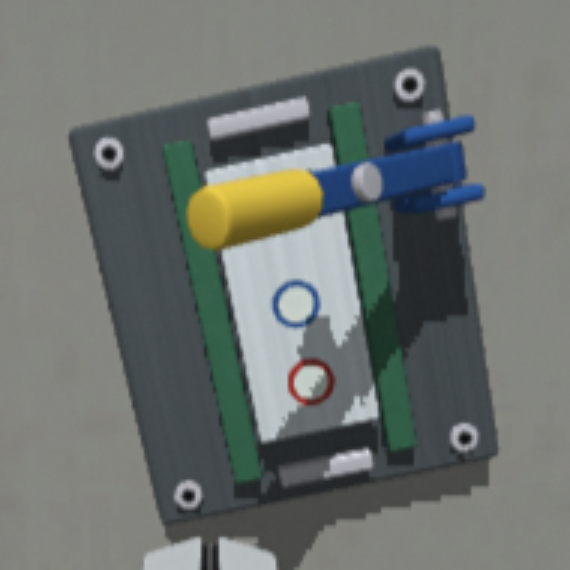

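Request:
{"api": "arm_command", "payload": {
  "series": [
    {"dp": [36, 3, 0], "roll": 0},
    {"dp": [37, 4, 0], "roll": 0},
    {"dp": [0, 0, 25], "roll": 0},
    {"dp": [0, 0, 25], "roll": 0},
    {"dp": [0, 0, 25], "roll": 0},
    {"dp": [0, 0, 9], "roll": 0},
    {"dp": [0, 0, 0], "roll": 0}
  ]
}}

```text
time_s: 5.03
ee_pos: [0.5213, -0.1675, 0.1568]
tcp_rot: [2.22, 2.223, 0.0]
wrist_force: [0.2, 0.3, -0.3]
gripper_width: 0.0004
```

```bash
python3 - <<'E'
from bench import env
from h import *
w=env.get_image("wrist"); s=env.get_image("scene")
crop(w,150,40,280,280,2,"pics/w2.png"); crop(s,210,120,100,130,4,"pics/s2.png")
E
```

```text
(no output)
```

View pics/w2.png

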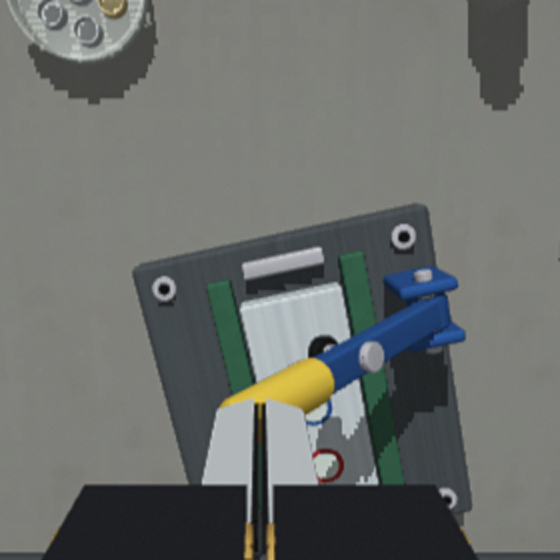

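View pics/s2.png

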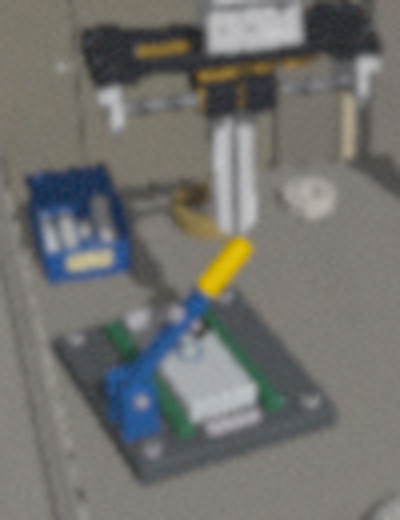

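Request:
{"api": "arm_command", "payload": {
  "series": [
    {"dp": [-0.9, -3.2, 10], "roll": 0},
    {"dp": [-0.9, -3.2, 10], "roll": 0},
    {"dp": [-0.9, -3.2, 10], "roll": 0},
    {"dp": [-0.9, -3.2, 10], "roll": 0},
    {"dp": [-0.9, -3.2, 10], "roll": 0},
    {"dp": [-0.9, -3.2, 10], "roll": 0},
    {"dp": [-0.9, -3.2, 8], "roll": 0},
    {"dp": [-0.9, -3.2, 7], "roll": 0},
    {"dp": [0, 0, 0], "roll": 0}
  ]
}}

```text
time_s: 6.25
ee_pos: [0.4953, -0.1751, 0.0809]
tcp_rot: [-2.221, -2.221, 0.001]
wrist_force: [-0.2, 0.4, -0.4]
gripper_width: 0.0004
```

```bash
python3 - <<'E'
from bench import env
from h import *
w=env.get_image("wrist"); s=env.get_image("scene")
crop(w,150,40,280,280,2,"pics/w3.png"); crop(s,210,120,100,130,4,"pics/s3.png")
E
```

```text
(no output)
```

View pics/w3.png

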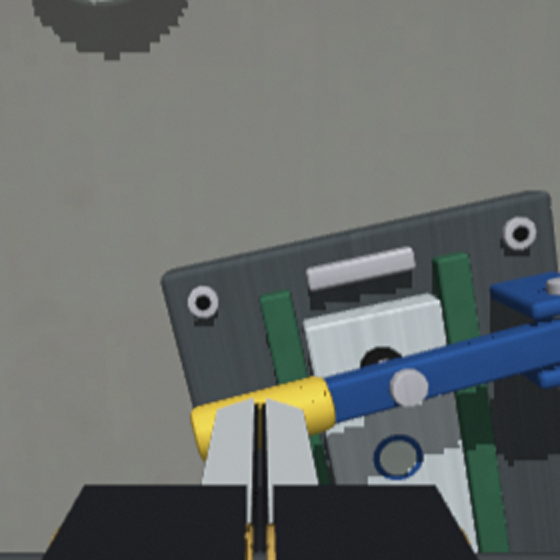

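View pics/s3.png

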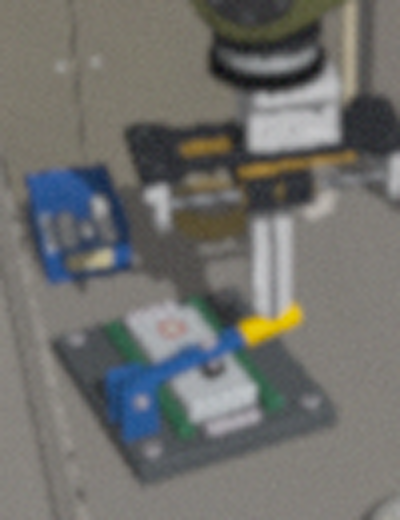

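Request:
{"api": "arm_command", "payload": {
  "series": [
    {"dp": [-0.5, -2, 6], "roll": 0},
    {"dp": [-0.5, -2, 6], "roll": 0},
    {"dp": [0, -1, 4], "roll": 0},
    {"dp": [0, 0, 2], "roll": 0},
    {"dp": [0, 0, 0], "roll": 0}
  ]
}}

```text
time_s: 6.98
ee_pos: [0.4906, -0.1761, 0.0633]
tcp_rot: [-2.221, -2.221, 0.0]
wrist_force: [0.2, -0.1, 0.7]
gripper_width: 0.0002
```

Request:
{"api": "arm_command", "payload": {
  "series": [
    {"dp": [0, 0, 1], "roll": 0},
    {"dp": [0, 0, 1], "roll": 0},
    {"dp": [0, 0, 0], "roll": 0}
  ]
}}

```text
time_s: 7.35
ee_pos: [0.4907, -0.1761, 0.0619]
tcp_rot: [2.221, 2.221, -0.0]
wrist_force: [-2.5, 1.3, 6.7]
gripper_width: 0.0002
```

Request:
{"api": "arm_command", "payload": {
  "series": [
    {"dp": [0, 0, 1], "roll": 0},
    {"dp": [0, 0, 0], "roll": 0},
    {"dp": [0, 0, 0], "roll": 0}
  ]
}}

```text
time_s: 7.72
ee_pos: [0.4908, -0.1762, 0.0616]
tcp_rot: [2.221, 2.221, 0.0]
wrist_force: [-7.6, 2.4, 15.3]
gripper_width: 0.0006
```

```bash
python3 - <<'E'
from bench import env
from h import *
st=env.get_state();print(st["ee_pos"],st["wrist_force"]);w=env.get_image("wrist"); s=env.get_image("scene")
crop(w,150,40,280,280,2,"pics/w4.png"); crop(s,210,120,100,130,4,"pics/s4.png")
E
```

```text
[ 0.49081331 -0.17620145  0.06157902] [-7.56023182  2.40074522 15.27306056]
```

View pics/s4.png

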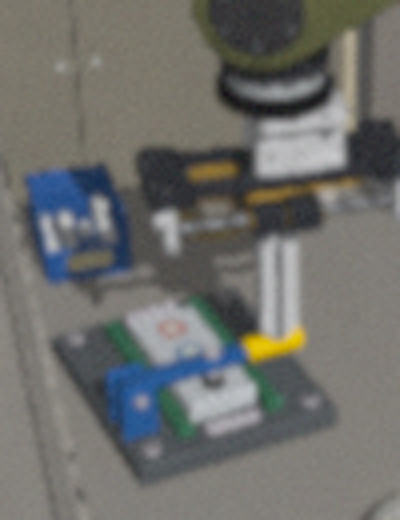

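Request:
{"api": "arm_command", "payload": {
  "series": [
    {"dp": [0, 0, -5], "roll": 0},
    {"dp": [0, 0, -35], "roll": 0},
    {"dp": [0, 0, -40], "roll": 0},
    {"dp": [-35, 20, -20], "roll": 0},
    {"dp": [-35, 20, 0], "roll": 0},
    {"dp": [-20, 10, 0], "roll": 0},
    {"dp": [0, 0, 0], "roll": 0},
    {"dp": [0, 0, 0], "roll": 0}
  ]
}}

```text
time_s: 8.82
ee_pos: [0.5404, -0.2654, 0.1603]
tcp_rot: [-2.221, -2.221, 0.0]
wrist_force: [-0.2, 0.9, 0.0]
gripper_width: 0.0006
```

```bash
python3 - <<'E'
from bench import env
from h import *
s=env.get_state(); w=env.get_image("wrist"); T=wristT(s,w); print(s["ee_pos"])
crop(w,180,60,260,220,3,"pics/w5.png")
red=lambda h:((h[:,:,0]<10)|(h[:,:,0]>170))&(h[:,:,1]>100)
r=blob(w,red,(260,100,100,180)); print(r)
print(plane(w,[(r[2][0]+r[2][1])/2,(r[2][2]+r[2][3])/2],0.034,T),plane(w,r[0],0.034,T))
E
```

```text
[ 0.54037358 -0.26536924  0.16029839]
(array([294.61016949, 176.11864407]), 118, (np.int64(285), np.int64(304), np.int64(167), np.int64(186)))
[[ 0.55450982 -0.23659628  0.034     ]] [[ 0.55461078 -0.2362315   0.034     ]]
```

View pics/w5.png

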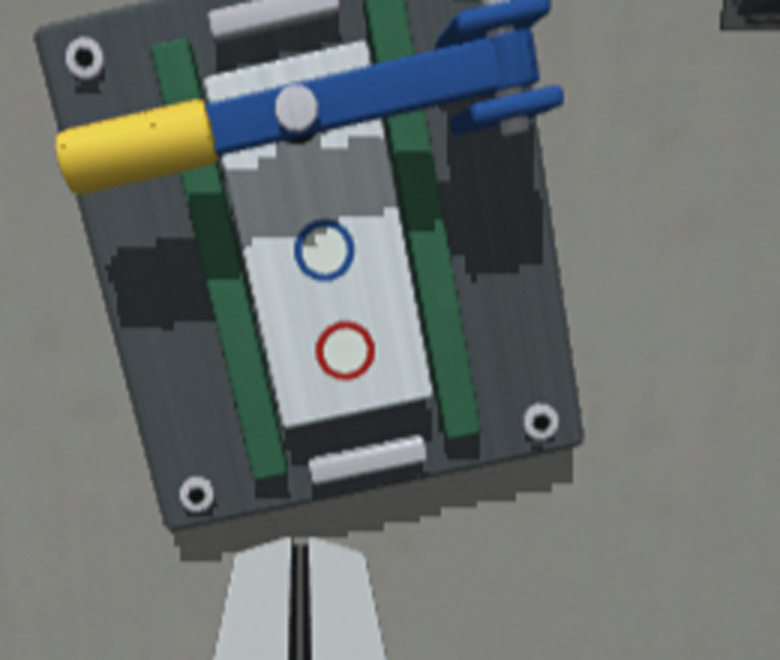

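Request:
{"api": "arm_command", "payload": {
  "series": [
    {"dp": [20, 0, -45], "roll": 0},
    {"dp": [40, -1, -45], "roll": 0},
    {"dp": [45, -1, 0], "roll": 0},
    {"dp": [45, -1, 0], "roll": 0},
    {"dp": [45, -1, 0], "roll": 0},
    {"dp": [45, -1, 0], "roll": 0},
    {"dp": [45, -1, 0], "roll": 0},
    {"dp": [35, -2, 0], "roll": 0},
    {"dp": [0, 0, 0], "roll": 0},
    {"dp": [0, 0, 0], "roll": 0}
  ],
  "claw": 1
}}

```text
time_s: 10.12
ee_pos: [0.5324, 0.0538, 0.2506]
tcp_rot: [2.221, 2.222, 0.0]
wrist_force: [0.2, -0.3, -0.0]
gripper_width: 0.0933
```

```bash
python3 - <<'E'
from bench import env
from h import *
s=env.get_state(); w=env.get_image("wrist"); print(s["ee_pos"],s["gripper_width"])
crop(w,180,0,240,300,2,"pics/w6.png")
E
```

```text
[0.53240168 0.05377663 0.25059584] 0.09330700224689319
```

View pics/w6.png

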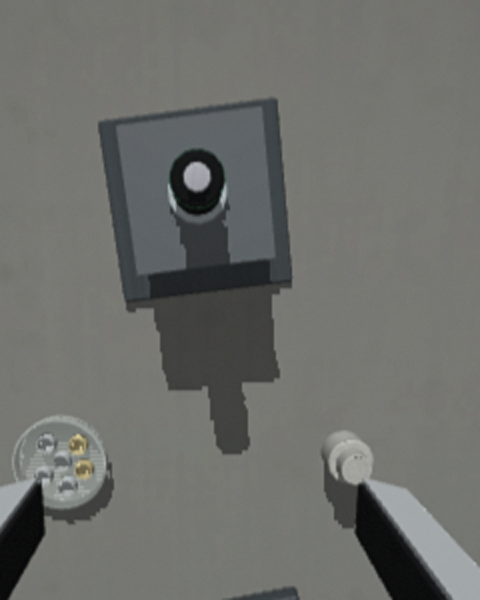

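```bash
python3 - <<'E'
from bench import env
from h import *
s=env.get_state(); w=env.get_image("wrist"); T=wristT(s,w)
print(plane(w,[278.4,88.3],0.14,T),plane(w,[278.3,91],0.136,T))
c=plane(w,[[180+117/2,62],[180+262/2,53.5],[180+274/2,130],[180+137/2,136.5]],0.07,T);print(c,c.mean(0))
E
```

```text
[[0.53158135 0.159269   0.14      ]] [[0.53148067 0.15755467 0.136     ]]
[[0.49030547 0.19296726 0.07      ]
 [0.56488312 0.20092612 0.07      ]
 [0.57314915 0.12490689 0.07      ]
 [0.49874005 0.11813034 0.07      ]] [0.53176945 0.15923265 0.07      ]
```

Request:
{"api": "arm_command", "payload": {
  "series": [
    {"dp": [35, -0.5, 0], "roll": 0},
    {"dp": [40, -0.5, 0], "roll": 0},
    {"dp": [30.5, 0, 0], "roll": 0},
    {"dp": [0, 0, 0], "roll": 0},
    {"dp": [0, 0, 30], "roll": 0},
    {"dp": [0, 0, 35], "roll": 0},
    {"dp": [0, 0, 35], "roll": 0},
    {"dp": [0, 0, 30], "roll": 0},
    {"dp": [0, 0, 15], "roll": 0},
    {"dp": [0, 0, 0], "roll": 0}
  ]
}}

```text
time_s: 11.48
ee_pos: [0.5316, 0.1586, 0.1051]
tcp_rot: [-2.222, -2.22, 0.002]
wrist_force: [-0.7, 0.1, 0.3]
gripper_width: 0.0943
```

```bash
python3 - <<'E'
from bench import env
from h import *
s=env.get_state(); w=env.get_image("wrist"); print(s["ee_pos"],s["wrist_force"])
crop(w,120,100,320,300,2,"pics/w7.png")
E
```

```text
[0.53163364 0.15857029 0.10514873] [-0.71073436  0.09194032  0.32182698]
```

View pics/w7.png

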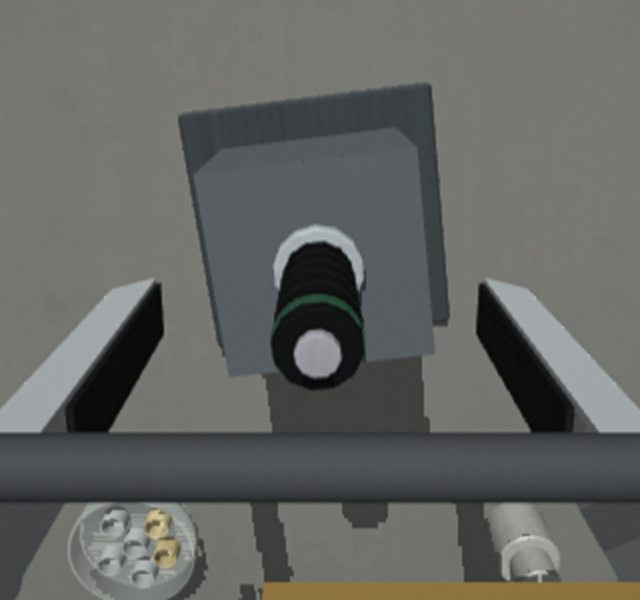

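Request:
{"api": "arm_command", "payload": {
  "series": [
    {"dp": [0.7, 0, 8], "roll": 0},
    {"dp": [0, 0, 7], "roll": 0},
    {"dp": [0, 0, 0], "roll": 0}
  ]
}}

```text
time_s: 11.9
ee_pos: [0.5314, 0.1601, 0.09]
tcp_rot: [-2.221, -2.221, 0.001]
wrist_force: [0.0, -0.8, 0.7]
gripper_width: 0.0942
```

Request:
{"api": "arm_command", "payload": {
  "series": [
    {"dp": [0, 0, 0], "roll": 0},
    {"dp": [0, 0, 0], "roll": 0},
    {"dp": [0, 0, 0], "roll": 0},
    {"dp": [0, 0, 0], "roll": 0},
    {"dp": [0, 0, 0], "roll": 0},
    {"dp": [0, 0, 0], "roll": 0},
    {"dp": [0, 0, 0], "roll": 0},
    {"dp": [0, 0, 0], "roll": 0}
  ],
  "claw": -1,
  "grip_force": 30
}}

```text
time_s: 12.9
ee_pos: [0.5316, 0.1601, 0.0904]
tcp_rot: [-2.221, -2.221, 0.0]
wrist_force: [0.1, 0.8, -0.4]
gripper_width: 0.0234
```

Request:
{"api": "arm_command", "payload": {
  "series": [
    {"dp": [0, 0, -5], "roll": 0},
    {"dp": [0, 0, -12], "roll": 0},
    {"dp": [0, 0, -18], "roll": 0},
    {"dp": [0, 0, -20], "roll": 0},
    {"dp": [0, 0, -20], "roll": 0},
    {"dp": [0, 0, -20], "roll": 0},
    {"dp": [0, 0, -20], "roll": 0},
    {"dp": [0, 0, -10], "roll": 0},
    {"dp": [0, 0, 0], "roll": 0},
    {"dp": [0, 0, 0], "roll": 0}
  ]
}}

```text
time_s: 14.15
ee_pos: [0.5314, 0.1601, 0.2148]
tcp_rot: [-2.221, -2.221, 0.001]
wrist_force: [-0.1, -0.1, -1.9]
gripper_width: 0.0233
```

```bash
python3 - <<'E'
from bench import env
from h import *
s=env.get_state(); w=env.get_image("wrist"); print(s["ee_pos"],s["wrist_force"],s["gripper_width"])
crop(w,120,100,320,300,2,"pics/w8.png"); im=env.get_image("scene"); crop(im,220,170,140,160,4,"pics/s8.png")
E
```

```text
[0.53139956 0.16005245 0.21480849] [-0.08732693 -0.08706221 -1.92360873] 0.023332211936354673
```

View pics/w8.png

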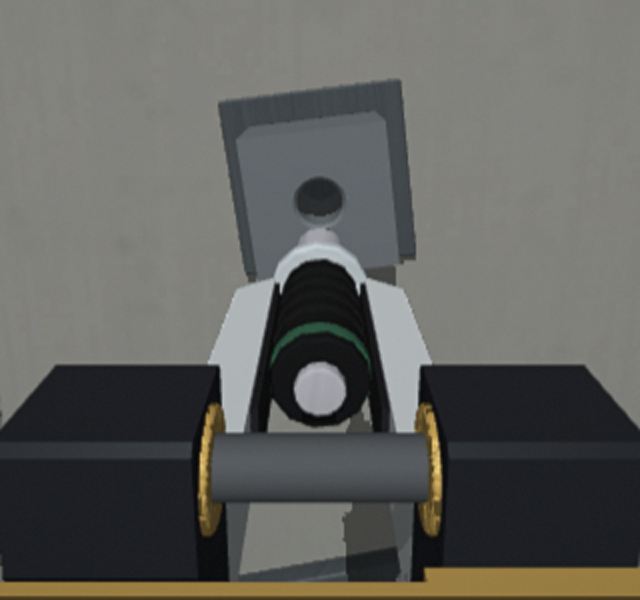

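View pics/s8.png

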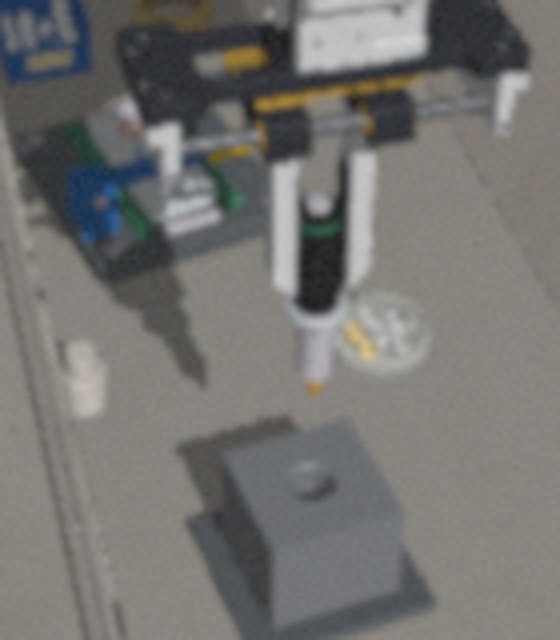

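```bash
python3 - <<'E'
from bench import env
from h import *
s=env.get_state(); w=env.get_image("wrist"); T=wristT(s,w); im=env.get_image("scene")
e=s["ee_pos"]
print("button-TCP",plane(w,[280-.25,294-.25],e[2]+.0497,T)-e)
tip=np.array([220+315/4-.4,170+391/4-.4]); print("tip scene",plane(im,tip,e[2]-.0773)-e)
# closest on vertical line through tcp
P=proj(im,[e+[0,0,-.0773],e+[0,-.001,-.0773]]);print(P,tip)
P=proj(im,[e+[0,0,.0497]]);print(P,[220+318/4-.4,170+203/4-.4])
E
```

```text
button-TCP [[-7.88240501e-06  1.78657717e-03  4.97000000e-02]]
tip scene [[-0.0012614   0.00020715 -0.0773    ]]
[[297.73816139 267.38676248]
 [297.60884607 267.06030357]] [298.35 267.35]
[[298.9912289  219.23311266]] [299.1, 220.35]
```

Request:
{"api": "arm_command", "payload": {
  "series": [
    {"dp": [-20, 1, 0], "roll": 0},
    {"dp": [-40, 2, 0], "roll": 0},
    {"dp": [-50, 3, 0], "roll": 0},
    {"dp": [-50, 3, 0], "roll": 0},
    {"dp": [-50, 3, 0], "roll": 0},
    {"dp": [-50, 3, 0], "roll": 0},
    {"dp": [-50, 3, 0], "roll": 0},
    {"dp": [-50, 3, 0], "roll": 0},
    {"dp": [-30, 2, 0], "roll": 0},
    {"dp": [0, 0, 0], "roll": 0}
  ]
}}

```text
time_s: 15.6
ee_pos: [0.5538, -0.2324, 0.2149]
tcp_rot: [-2.224, -2.218, 0.001]
wrist_force: [0.4, 0.1, -1.0]
gripper_width: 0.0236
```

```bash
python3 - <<'E'
from bench import env
s=env.get_state(); print(s["ee_pos"],s["tcp_rot"],s["wrist_force"],s["gripper_width"])
E
```

```text
[ 0.5538206  -0.23241788  0.21488058] [-2.22428376e+00 -2.21772185e+00  7.32756499e-04] [ 0.37160323  0.07071604 -1.01985202] 0.02361881827872699
```

Request:
{"api": "arm_command", "payload": {
  "series": [
    {"dp": [-4, 0.5, 10], "roll": 0},
    {"dp": [0, 0, 20], "roll": 0},
    {"dp": [0, 0, 20], "roll": 0},
    {"dp": [0, 0, 20], "roll": 0},
    {"dp": [0, 0, 12], "roll": 0},
    {"dp": [0, 0, 0], "roll": 0},
    {"dp": [0, 0, 0], "roll": 0}
  ]
}}

```text
time_s: 16.48
ee_pos: [0.5555, -0.2339, 0.1342]
tcp_rot: [2.22, 2.221, 0.001]
wrist_force: [-0.5, 0.0, -0.9]
gripper_width: 0.0239
```

```bash
python3 - <<'E'
from bench import env
from h import *
s=env.get_state(); w=env.get_image("wrist"); T=wristT(s,w); im=env.get_image("scene"); t=env.get_image("top")
print(s["ee_pos"],s["wrist_force"],s["gripper_width"])
crop(w,120,100,320,300,2,"pics/w9.png"); crop(im,220,150,100,100,6,"pics/s9.png"); crop(t,270,150,100,100,6,"pics/t9.png")
e=s["ee_pos"]; print(proj(im,[e+[0,0,-.0773],[.5545,-.2366,.034]]))
E
```

```text
[ 0.5555133  -0.23389427  0.13420072] [-0.54342836  0.00169056 -0.87081918] 0.023889717163281976
[[251.97097069 195.40670569]
 [252.48103845 201.32322231]]
```

View pics/w9.png

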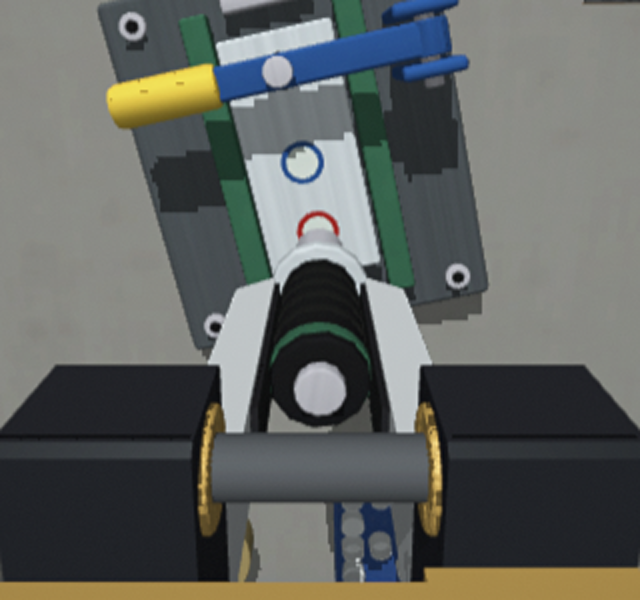

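View pics/s9.png

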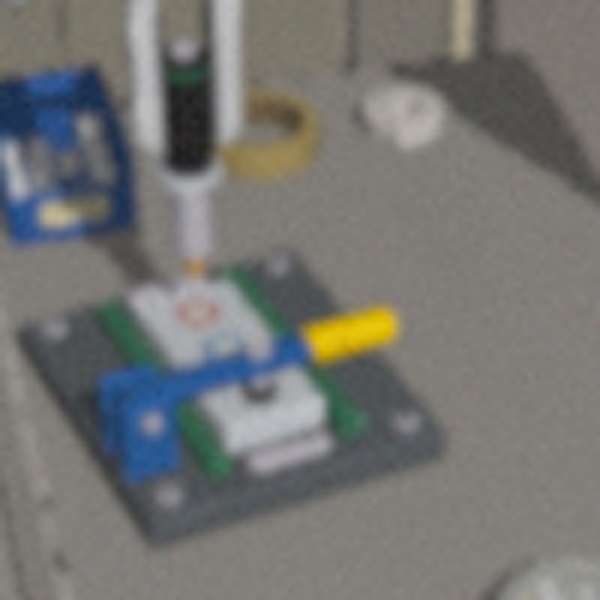

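Request:
{"api": "arm_command", "payload": {
  "series": [
    {"dp": [-2.7, -1, 0], "roll": 0},
    {"dp": [0, 0, 7], "roll": 0},
    {"dp": [0, 0, 7], "roll": 0},
    {"dp": [0, 0, 4], "roll": 0},
    {"dp": [0, 0, 0], "roll": 0},
    {"dp": [0, 0, 0], "roll": 0}
  ]
}}

```text
time_s: 17.38
ee_pos: [0.5543, -0.2366, 0.1156]
tcp_rot: [2.221, 2.221, 0.0]
wrist_force: [-0.8, -0.4, -1.4]
gripper_width: 0.0232
```

```bash
python3 - <<'E'
from bench import env
from h import *
s=env.get_state(); im=env.get_image("scene")
print(s["ee_pos"],s["wrist_force"])
crop(im,230,175,50,40,12,"pics/s10.png")
e=s["ee_pos"]; print(proj(im,[e+[0,0,-.0773],[.5545,-.2366,.034]]))
E
```

```text
[ 0.55429608 -0.23659917  0.11559047] [-0.78203895 -0.38872166 -1.44425916]
[[252.48682203 200.10752597]
 [252.48103845 201.32322231]]
```

View pics/s10.png

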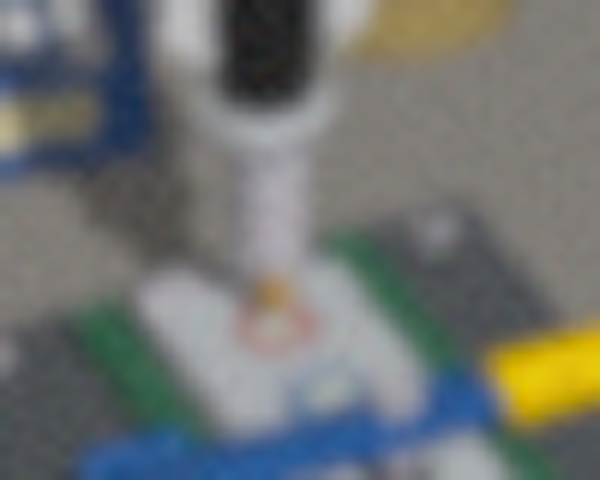

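Request:
{"api": "arm_command", "payload": {
  "series": [
    {"dp": [0, -0.8, 0], "roll": 0},
    {"dp": [0, 0, 2], "roll": 0},
    {"dp": [0, 0, 2], "roll": 0},
    {"dp": [0, 0, 2], "roll": 0},
    {"dp": [0, 0, 1], "roll": 0},
    {"dp": [0, 0, 0], "roll": 0},
    {"dp": [0, 0, 0], "roll": 0}
  ]
}}

```text
time_s: 18.3
ee_pos: [0.5534, -0.2366, 0.1086]
tcp_rot: [2.221, 2.221, -0.0]
wrist_force: [-0.5, -0.3, 0.1]
gripper_width: 0.0234
```

```bash
python3 - <<'E'
from bench import env
from h import *
for i in range(6):
    s=env.get_state(); print(s["ee_pos"],s["wrist_force"]); im=env.get_image("scene")
crop(im,230,175,50,40,12,"pics/s11.png")
E
```

```text
[ 0.55341315 -0.23661548  0.10857848] [-0.53168852 -0.30190176  0.14344379]
[ 0.55339354 -0.23659505  0.10851954] [-0.46883655 -0.82364282  1.12900297]
[ 0.55340443 -0.23663002  0.10852929] [-0.33280821 -1.26280257  0.68634555]
[ 0.55341378 -0.2365849   0.10851817] [-0.18215172  0.24807727  0.35461554]
[ 0.55340861 -0.23661787  0.10850642] [-0.24651552  0.37911895 -0.56589178]
[ 0.55343817 -0.23661053  0.10853268] [-1.10688833  0.290335    0.59190258]
```

View pics/s11.png

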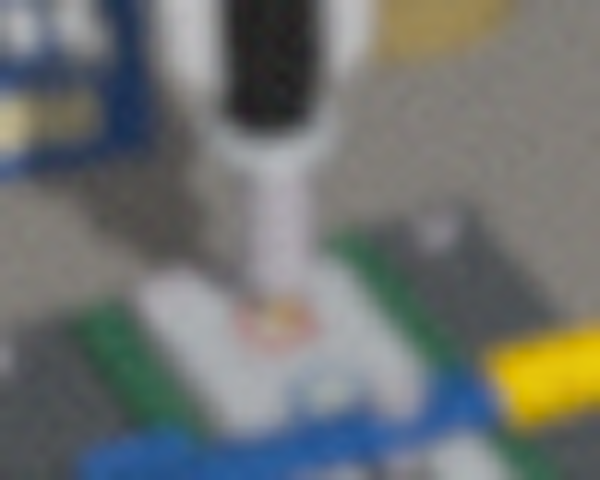

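Request:
{"api": "arm_command", "payload": {
  "series": [
    {"dp": [0, 0, 1.2], "roll": 0},
    {"dp": [0, 0, 1.2], "roll": 0},
    {"dp": [0, 0, 1], "roll": 0},
    {"dp": [0, 0, 0], "roll": 0},
    {"dp": [0, 0, 0], "roll": 0},
    {"dp": [0, 0, 0], "roll": 0}
  ]
}}

```text
time_s: 19.35
ee_pos: [0.5534, -0.2366, 0.1051]
tcp_rot: [2.221, 2.221, 0.0]
wrist_force: [-0.8, 0.6, 1.6]
gripper_width: 0.0237
```

```bash
python3 - <<'E'
from bench import env
from h import *
F=[]
for i in range(14):
    s=env.get_state(); F.append(s["wrist_force"]); im=env.get_image("scene")
print(s["time_s"],s["ee_pos"],s["tcp_rot"],np.mean(F,0),np.std(F,0)/14**.5,s["gripper_width"])
crop(im,230,175,50,40,12,"pics/s12.png")
s=env.get_state();w=env.get_image("wrist"); crop(w,120,100,320,300,2,"pics/w12.png")
T=wristT(s,w); e=s["ee_pos"]
red=lambda h:((h[:,:,0]<10)|(h[:,:,0]>170))&(h[:,:,1]>100)
r=blob(w,red,(250,160,60,90));print(r)
print("pred ring px",proj(w,[[.5545,-.2366,.034]],T))
E
```

```text
20.0 [ 0.55340341 -0.23659088  0.10503026] [-2.22136653e+00 -2.22150291e+00 -5.30903947e-06] [-0.31627453  0.15343306  2.02087992] [0.11044464 0.12620269 0.13406504] 0.02360942123135675
(array([284.18461538, 214.83076923]), 65, (np.int64(272), np.int64(292), np.int64(211), np.int64(223)))
pred ring px [[281.01999026 221.63294863]]
```

View pics/s12.png

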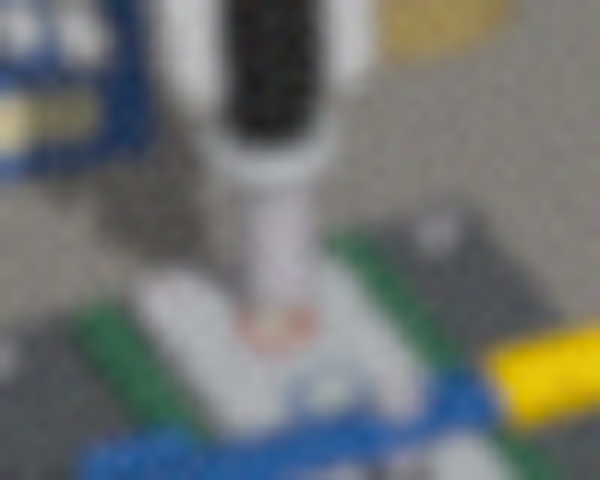

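View pics/w12.png

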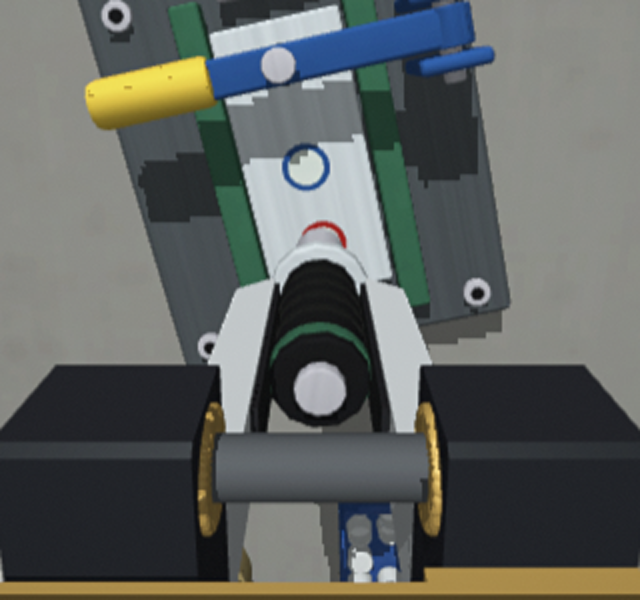

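```bash
python3 - <<'E'
from bench import env
print(env.hand_in()); s=env.get_state(); print(s["time_s"],s["ee_pos"],s["wrist_force"])
E
```

```text
the job is handed in; nothing more can be done
None
the job is handed in; nothing more can be done
```

I pressed the clamp arm down, drew the probe out of its holder and set its tip inside the red ring. The job was handed in at about 20 s with the gripper still holding the probe there. The hand-in gives no verdict, so what follows is from my own checks.

- **Clamp:** the shut fingers pushed the yellow grip down until it met rigid contact at about 15 N. The fingers were then at z ≈ 61.6 mm, against 62 mm expected for a fully lowered arm. Later pictures still show the arm down.
- **Tip position:** arm position and scene picture together put the tip about 1–2 mm from the ring's centre (limit 6 mm). The tool was vertical and the probe looked upright.
- **Press:** the averaged wrist force, less the probe's weight, gives about 3.4 N on the block. From the heights, the nose is pushed in about 6.3 mm, close to half-way. The single readings were noisy, about ±0.5 N.
- **Block:** the ring is where it was predicted from before the press, so I saw no shift.
- **Other things on the bench:** the arm touched none of them in its moves. I did not re-measure their positions at the end.

None of the checks failed. The one slight disagreement was the wrist camera putting the probe's top button about 1.8 mm off the tool axis. The scene picture of the tip did not show this offset, so I left the position as it was.

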